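# Tools back in their foam trays

### The job

Tidy the assembly bench: put each of the four hand tools (block plane, tape measure, hole saw and L-shaped clamping square) back into the foam tray whose cut-out has its shape, lying flat and right down on the floor of the cut-out. Set each tool down rather than dropping it, and leave the glass jar standing where it is.

Things in the scene. Friction and masses are not known exactly. Their poses are not given: they have to be found in the camera images.
- plane: Cast-iron block plane on its sole, about 0.55 kg. Sole 150 mm (x) x 50 mm (y), ends rounded to 25 mm radius; upright parallel sides 50 mm apart (y), 32 mm high within 42 mm of the centre in x: grip across these. Brass knob at the +x (nose) end; highest part about 50 mm. Origin: centre of the sole's underside; x along the length, z up.
- tape: Dark tape measure lying flat on its side, about 0.25 kg: rounded case 62 mm (x) x 62 mm (y), 36 mm high, with a 3 mm steel end hook at the +x side near the -y corner (65 mm overall in x, from -33 to +34 mm). Its two flat sides across y are 62 mm apart. Origin: middle of its underside; z up.
- saw: Grey hole saw standing teeth down, about 0.2 kg: upright cylinder 57 mm in diameter and 41 mm high, with a 25 mm nut and a short 11 mm shank on top (65 mm high in all). Round, so its turn does not matter. Origin: centre of its underside; z up.
- square: Aluminium L-shaped clamping square lying flat, about 0.2 kg, 22 mm thick; legs 110 mm long outside, 26 mm wide. Origin: underside, centre of the enclosing 110 x 110 mm square. One leg lies along x, centre line at y = -42 mm, the other along y, centre line at x = -42 mm; outer corner (-55, -55), inner corner (-29, -29), the rest is empty. z up.
- plane_tray: Fixed tray of dark foam, 204 mm (x) x 104 mm (y), 14 mm thick, cut out to a yellow under-layer 8 mm above its underside (recess 6 mm deep, about 8 mm clear all round its tool). The cut-out is a rectangle 168 mm (x) x 66 mm (y), for the block plane, nose to either end. Origin: underside, under the middle of the cut-out; z up. The plane's long axis lies along x.
- tape_tray: Fixed tray of dark foam, 124 mm (x) x 120 mm (y), 14 mm thick, cut out to a yellow under-layer 8 mm above its underside (recess 6 mm deep, about 8 mm clear all round its tool). The cut-out is nearly square, 82 mm (x) x 78 mm (y), for the tape measure. Origin: underside, under the middle of the cut-out; z up. The tape measure may lie with its x axis along the tray's x either way.
- saw_tray: Fixed tray of dark foam, 116 x 116 mm, 14 mm thick, cut out to a yellow under-layer 8 mm above its underside (recess 6 mm deep, about 8 mm clear all round its tool). The cut-out is a round hole 73 mm in diameter, for the hole saw. Origin: underside, under the middle of the cut-out; z up. 
- square_tray: Fixed tray of dark foam, 160 x 160 mm, 14 mm thick, cut out to a yellow under-layer 8 mm above its underside (recess 6 mm deep, about 8 mm clear all round its tool). L-shaped cut-out for the clamping square: legs 126 mm long outside, 42 mm wide, one along x, centre line at y = -42 mm, one along y, centre line at x = -42 mm; the +x +y quarter is foam. Origin: underside, under the middle of the cut-out; z up. Home when the square's origin and axes agree with the tray's.
- jar: Bystander: loose amber glass jar with a steel lid, 62 mm in diameter, 68 mm high, about 0.35 kg, standing among the tools and trays; not to be moved or knocked over. Origin: centre of its underside. The other small bits lying about (offcuts, knob, pencil) are at most 18 mm high.
Mind the look-alikes: they are no part of the job. Several things have the shape of the square; the one meant has the colours described above.

How it is judged:
At the end, for the whole second after the job is handed in: Each tool rests in its own tray: origin within 14 mm of the tray's in plan and under 11 mm above its underside (3 mm off the recess floor), tilt under 0.08 rad; plane and square turned within 0.25 rad of the tray's x axis (plane either way); jar upright within 0.2 rad (horizontal distance between plane and plane_tray below 0.014 m and z of plane in the frame of plane_tray below 0.011 m and angle between each of plane, tape, saw, square's own z axis and vertical below 0.08 rad and linear speed of each of plane, tape, saw, square below 0.02 m/s and angle between the x axis of plane and the x axis of plane_tray, either way round below 0.25 rad and horizontal distance between tape and tape_tray below 0.014 m and z of tape in the frame of tape_tray below 0.011 m and horizontal distance between saw and saw_tray below 0.014 m and z of saw in the frame of saw_tray below 0.011 m and horizontal distance between square and square_tray below 0.014 m and z of square in the frame of square_tray below 0.011 m and angle between the x axis of square and the x axis of square_tray, either way round below 0.25 rad and angle between jar's own z axis and vertical below 0.2 rad); the robot touches nothing.
It fails at once if a tool is dropped: it falls freely, touching nothing, for more than about 25 mm (0.7 m/s) (contact force between plane and anything else below 0.01 N and linear speed of plane above 0.7 m/s).
It fails at once if a tool is dropped: it falls freely, touching nothing, for more than about 25 mm (0.7 m/s) (contact force between tape and anything else below 0.01 N and linear speed of tape above 0.7 m/s).
It fails at once if a tool is dropped: it falls freely, touching nothing, for more than about 25 mm (0.7 m/s) (contact force between saw and anything else below 0.01 N and linear speed of saw above 0.7 m/s).
It fails at once if a tool is dropped: it falls freely, touching nothing, for more than about 25 mm (0.7 m/s) (contact force between square and anything else below 0.01 N and linear speed of square above 0.7 m/s).
It fails at once if the jar is knocked over or pushed more than 30 mm from where it stood (angle between jar's own z axis and vertical above 0.4 rad or distance of jar from where it was at the start of the episode above 0.03 m).
It also fails if it takes over 115 s, if anything falls off the work surface, if the arm or the gripper's body presses on something with over 40 N, if the wrist force passes 120 N, or if a joint passes its speed limit or range.

### The arm

A 7-joint arm with a two-finger parallel gripper is mounted at the origin on the work surface. World frame = base frame: x ahead of the robot, y to its left, z up, the work surface at z = 0. Lengths are in m, angles in rad, forces in N, time in s.
With the tool pointing down it reaches from about 0.425 to 0.95 m from the base axis. Payload 4.7 kg.
Tool frame: the origin (TCP) lies between the finger pads; the fingertips stand 8 mm ahead of it and the grasp point (between the pads) lies 11 mm behind it; z points along the fingers, y is the line along which they close (so a half turn about z gives the same grasp; the last joint's range is limited). The gripper opens to 87 mm and grips with 3 to 60 N. Pads are 19 mm wide; open, the fingers measure 117 mm over their backs; the gripper's body (75 mm by 190 mm) begins 51 mm behind the grasp point.
Start: joints at [1.116, 0.469, -0.049, 1.532, 0.024, 1.141, -0.082], TCP at [0.279, -0.615, 0.231] pointing down, gripper open.
Joint ranges: [-2.59, 2.59], [-0.33, 1.99], [-1.39, 1.29], [0.1, 2.45], [-1.04, 4.18], [0.21, 1.99], [-2.66, 2.66]. Speed limits (rad/s): [2.57, 2.57, 3.14, 3.14, 3.14, 3.14, 3.14].

### API

Orientations are given as a rotation vector (axis times angle).
In Python, from station import status, imaging, ticket gives the robot as it stands. The module is installed in compiled form; this text tells all that it offers.
- The arm moves only by the tool carry_out, never from a script. Its argument "moves" is a list of rows, each a list of 3 entries, a list of its own where there are three numbers: the turn, a rotation vector about the tool's x, y, z in degrees, then the shift along the tool's x, y, z in m, then the closure in counts, from 0 (fully open) to 255 (shut). A call has 1 to 12 rows; each row is the pose to reach, as a shift and turn from the pose commanded when the call began, along the tool's axes at that moment; what a row does not reach only later rows make up. A row lasts 1/8 s, in which the tool goes at most 62.5 mm and 10.7 degrees, less where a joint would pass 70% of its speed; a pose out of reach is approached as far as the arm can. A call with a gripper value outside its range is refused whole. The fingers move at their own pace and stop on an object; "force" is the grip in N (left out, the last holds). Time passes only in rows, so rows that repeat a pose let the fingers close. It gives the time, the measured TCP pose, the force, the opening and the grip force at its end, in the units of the state.
- status.get_obs(): the state, without advancing time (a new reading comes with each control period).
- imaging.snapshot(name): name is "side" or "top" or "wrist"; returns a dict with "color" (384x512x3 uint8, blue, green, red), "vfov" (degrees; the focal length in pixels is half the picture's height over the tangent of half this angle, whatever the lens; pixels are square), "cx", "cy" (the principal point, pixels), "rvec" (rotation vector, rad) and "tvec" (3), from world to camera coordinates, as OpenCV has them; the wrist camera has in their place "mount" (4x4, takes a point from camera to tool coordinates, whose origin is the TCP and whose axes are the flange's). Camera axes: x right, y down, z forward; pixel columns grow to the right and rows downward; lengths in m; the calibration is good to about 2 mm. A picture is of the moment at which its call begins: read the wrist's pose just before it. There is no depth.
- ticket.job_done(): hands the job in; it is judged then, once.
The state is a dict: "time": time; "joint_positions": joint angles; "joint_vel": joint speeds; "effort": joint torques, N m; "position": TCP position; "tcp_rot": TCP orientation; "contact_force": force on the tool from outside, world axes, zero at the start; "wrist_torque": the same for the moment, N m; "grip_width": finger opening in m; "finger_force": force on a finger pad.
Only numpy, scipy, OpenCV 4.12 (cv2) and the standard library are available. Lean on these libraries where they do the work, as an engineer would, in place of code of your own. Each camera call takes 0.05 s, during which the arm holds its last target. There are 200 camera calls.

## Working session

There is one attempt and no reset: what is moved stays moved. The work goes in short steps, Python scripts to look and compute and a tool call to move; the robot and the scene stay as the last step left them, time stands still between calls to the robot, and variables do not carry over. Pictures are saved under pics/ and viewed, at most 14 in all, crops included, and the job is handed in when it is done.

Besides the shell and the picture viewer there is one more tool, called after ">>>" by a JSON object that holds its "name" and its "arguments", one argument or row to a line. carry_out: Moves the arm, as the interface text tells. Its arguments: {"type":"object","properties":{"moves":{"type":"array","items":{"type":"array"}},"force":{"type":"number"}},"required":["moves"]}

```bash
mkdir -p pics && python3 - <<'E'
from station import status, imaging
import cv2,numpy as np
o=status.get_obs(); print(o)
for n in ["top","side"]:
    s=imaging.snapshot(n); cv2.imwrite(f"pics/{n}0.png",cv2.resize(s["color"],(800,600),interpolation=cv2.INTER_CUBIC))
    cv2.imwrite(f"pics/{n}0_raw.png",s["color"])
    print(n,{k:v for k,v in s.items() if k!="color"})
E
```

```text
{'time': 0.0, 'joint_positions': array([ 1.11610227,  0.46945904, -0.04856728,  1.5336839 ,  0.02412579,
        1.14096128, -0.08230292]), 'joint_vel': array([ 2.37774848e-03,  1.31508027e-03,  6.54113619e-05, -1.76775413e-04,
       -9.71302747e-04, -2.17533641e-06, -8.24364871e-04]), 'effort': array([ 4.26823972e-04, -5.07969010e+01, -8.07880657e-02, -2.36152697e+01,
       -6.14326657e-02,  3.79684463e-02,  1.85096692e-04]), 'position': array([ 0.27855862, -0.61421667,  0.2294917 ]), 'tcp_rot': array([-3.06884467e+00, -6.63424651e-01,  7.98273761e-04]), 'contact_force': array([-0.35393199, -0.61833989, -0.04781914]), 'wrist_torque': array([ 0.01804323,  0.05985097, -0.02726876]), 'finger_force': 0.0, 'grip_width': 0.08703557797241893}
top {'vfov': 51.102674206294246, 'cx': 259.87372534780013, 'cy': 197.14141113742332, 'rvec': array([ 2.16168698, -2.12899466,  0.16242591]), 'tvec': array([-0.04177851,  0.46845027,  1.26092305])}
side {'vfov': 44.42282039298978, 'cx': 260.4755398592663, 'cy': 194.79386427814282, 'rvec': array([ 0.69057645, -2.67861307,  1.09427362]), 'tvec': array([0.40574621, 0.19261907, 1.32399563])}
```

View pics/top0.png

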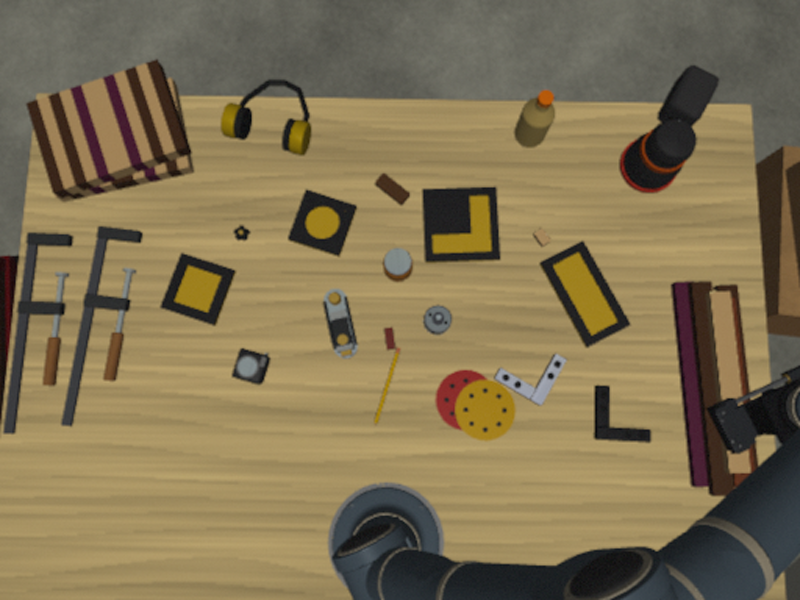

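View pics/side0.png

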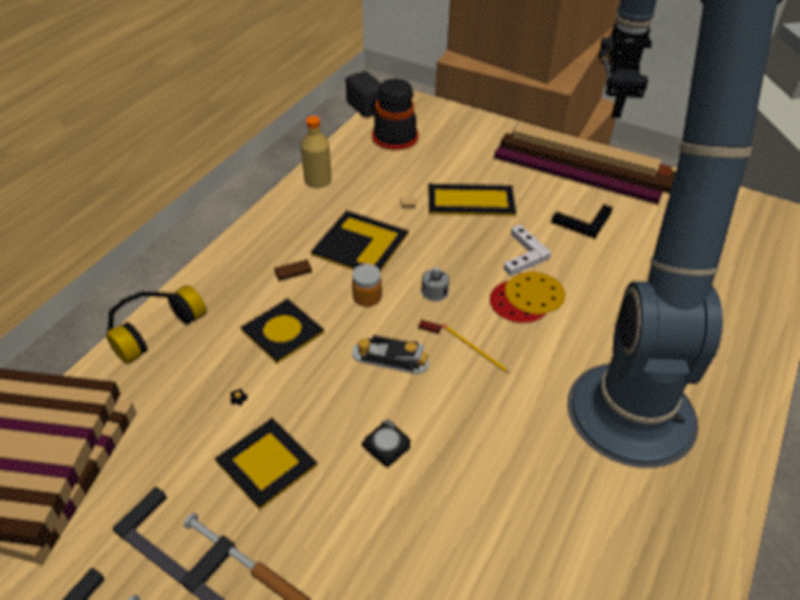

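The top view shows every piece, in 800x600 pixels:
- **Trays:** tape tray (198,289), saw tray (323,222), square tray (461,224), plane tray (585,293).
- **Tools:** tape (251,367), plane (340,322) with its knob at one end, saw (437,320), aluminium square (532,380) with its corner at about (540,402). The black L at (620,420) is a decoy.
- **Jar:** (398,265).

Next I'll measure these positions.

```bash
cat > h.py <<'E'
import numpy as np, cv2
from scipy.spatial.transform import Rotation as R
from station import status, imaging
def cam(s,o=None):
    h,w=s["color"].shape[:2]; f=h/2/np.tan(np.radians(s["vfov"])/2)
    K=np.array([[f,0,s["cx"]],[0,f,s["cy"]],[0,0,1]])
    if "rvec" in s:
        Rc=R.from_rotvec(np.ravel(s["rvec"])).as_matrix().T; c=-Rc@np.ravel(s["tvec"])
    else:
        T=np.eye(4);T[:3,:3]=R.from_rotvec(o["tcp_rot"]).as_matrix();T[:3,3]=o["position"]
        M=T@s["mount"]; Rc=M[:3,:3]; c=M[:3,3]
    return K,Rc,c
def unproj(px,z,C):
    K,Rc,c=C; px=np.atleast_2d(px).astype(float)
    d=(Rc@np.linalg.inv(K)@np.c_[px,np.ones(len(px))].T).T
    return c+d*((z-c[2])/d[:,2])[:,None]
def proj(P,C):
    K,Rc,c=C; q=(np.atleast_2d(P)-c)@Rc@K.T
    return q[:,:2]/q[:,2:]
def rs(px): return (np.atleast_2d(px)+.5)/1.5625-.5
def blobs(mask,amin=80):
    return [c for c in cv2.findContours(mask.astype(np.uint8),cv2.RETR_EXTERNAL,cv2.CHAIN_APPROX_NONE)[0] if cv2.contourArea(c)>amin]
def rect(pts):  # world plan rectangle
    (c,s,a)=cv2.minAreaRect((pts[:,:2]*1000).astype(np.float32)); return np.round(c,1),np.round(s,1),round(a,1)
def L(T): # shift in tool axes from the present pose to world T
    o=status.get_obs(); return R.from_rotvec(o["tcp_rot"]).inv().apply(np.array(T)-o["position"])
E
python3 - <<'E'
from h import *
s=imaging.snapshot("top");C=cam(s);im=s["color"]
hsv=cv2.cvtColor(im,cv2.COLOR_BGR2HSV)
y=(hsv[...,1]>200)&(hsv[...,2]>120)&(abs(hsv[...,0].astype(int)-24)<7)
for c in blobs(y,200): print("yel",c.reshape(-1,2).mean(0)*1.5625,rect(unproj(c.reshape(-1,2),.008,C)))
d=hsv[...,2]<75
for c in blobs(d,200):
    r=rect(unproj(c.reshape(-1,2),.014,C)); 
    if max(r[1])<260: print("dark",c.reshape(-1,2).mean(0)*1.5625,r)
for n,p,z in [("jar",(398,259),.068),("saw",(438,315),.065),("sawbody",(438,320),.041),("tape",(253,365),.036),("planenose?",(334,297),.04),("planeother",(344,340),.04),("pc",(340,322),.02),
  ("sq corner",(541,402),.022),("sq a",(496,373),.022),("sq b",(562,357),.022)]:
    print(n,np.round(unproj(rs(p),z,C)[0,:2]*1000))
big=cv2.resize(im[170:270,130:380],None,fx=3.2,fy=3.2,interpolation=cv2.INTER_CUBIC); cv2.imwrite("pics/c1.png",big)
E
```

```text
yel [484.12202381 408.98809524] (array([ 265.5, -198.8]), array([117.5, 118.7]), 27.1)
yel [197.04861111 287.94367284] (array([509.2, 408.7]), array([73. , 77.4]), 72.4)
yel [584.50520833 293.99739583] (array([ 512. , -411.8]), array([164.6,  61.6]), 28.2)
yel [321.2890625  221.54017857] (array([657.8, 149.4]), array([62.5, 67.4]), 0.9)
yel [467.64225746 229.96735075] (array([ 657.6, -149. ]), array([120.2, 121. ]), 2.5)
dark [613.99253731 420.41744403] (array([ 261.7, -480.1]), array([108.5, 107.2]), 88.3)
dark [197.50466418 288.73600746] (array([507.9, 405. ]), array([120.8, 120.7]), 72.6)
dark [584.23742138 293.32743711] (array([ 510.7, -409.6]), array([200.5, 104.9]), 28.0)
dark [321.90061475 221.93903689] (array([656.1, 148.6]), array([115.1, 114.2]), 72.6)
dark [460.40227901 223.72237569] (array([ 657.3, -148.1]), array([158.6, 157. ]), 2.8)
dark [795.41083916 216.08391608] (array([ 685.4, -862. ]), array([ 27.1, 244.2]), 85.6)
dark [647.02818627 165.9620098 ] (array([ 793.9, -553.8]), array([110.3,  96.4]), 45.4)
dark [ 49.375      154.61458333] (array([803. , 749.9]), array([252. ,  51.4]), 30.0)
dark [ 71.5079698  147.43078859] (array([819. , 702.9]), array([255.2,  47.8]), 28.7)
dark [269.43712349 102.46611446] (array([918.6, 280.3]), array([116.5, 168.7]), 17.3)
dark [680.66532258 116.59274194] (array([ 906.7, -635. ]), array([100.3, 252.8]), 64.5)
dark [171.46381579 108.39729532] (array([906. , 485.2]), array([251.8,  42.1]), 21.2)
jar [565. -16.]
saw [452. -99.]
sawbody [ 445. -100.]
tape [347. 275.]
planenose? [490. 115.]
planeother [401.  92.]
pc [440. 103.]
sq corner [ 282. -312.]
sq a [ 339. -221.]
sq b [ 374. -357.]
```

View pics/c1.png

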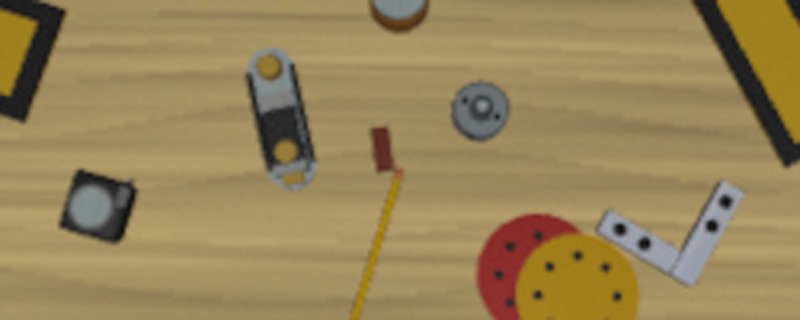

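The crop confirms the layout: plane with knobs at crop (268,67) and (285,150), tape at (97,207) with its hook at upper right, saw at (481,110), square corner at (686,283). I'll plan the first approach, to the square's x-leg.

```bash
cat >> h.py <<'E'
def down(yaw): # tool down, closing axis y at yaw (deg)
    a=np.radians(yaw); y=np.array([np.cos(a),np.sin(a),0]); z=np.array([0,0,-1.]); return R.from_matrix(np.c_[np.cross(y,z),y,z])
def plan(calls): # calls: list of lists of (x,y,z,yaw); base = measured pose, then last target of a call
    o=status.get_obs(); P=o["position"];Q=R.from_rotvec(o["tcp_rot"])
    for i,c in enumerate(calls):
        for (x,y,z,w) in c:
            T=np.array([x,y,z]);D=down(w)
            print(i,(x,y,z,w),"turn",np.round((Q.inv()*D).as_rotvec(degrees=True),1).tolist(),"shift",np.round(Q.inv().apply(T-P),4).tolist())
        P,Q=T,D
E
python3 - <<'E'
from h import *
o=status.get_obs(); s=imaging.snapshot("wrist"); print(s["vfov"],s["cx"],s["cy"],s["mount"].round(4).tolist())
plan([[(.335,-.325,.20,-117),(.335,-.325,.20,-117)]])
E
```

```text
59.42483428555144 253.67345915728933 196.28490084487183 [[0.0001, -0.9595, -0.2818, 0.0772], [1.0, -0.0002, 0.0009, 0.0003], [-0.0009, -0.2818, 0.9595, -0.1547], [0.0, 0.0, 0.0, 1.0]]
0 (0.335, -0.325, 0.2, -117) turn [-0.1, 0.0, 51.4] shift [0.1708, -0.2403, 0.0302]
0 (0.335, -0.325, 0.2, -117) turn [-0.1, 0.0, 51.4] shift [0.1708, -0.2403, 0.0302]
```

>>> {"name": "carry_out", "arguments": {
  "moves": [
    [[0, 0, 26], [0.085, -0.12, 0.03], 0],
    [[0, 0, 51.4], [0.171, -0.24, 0.03], 0],
    [[0, 0, 51.4], [0.171, -0.24, 0.03], 0],
    [[0, 0, 51.4], [0.171, -0.24, 0.03], 0],
    [[0, 0, 51.4], [0.171, -0.24, 0.03], 0],
    [[0, 0, 51.4], [0.171, -0.24, 0.03], 0],
    [[0, 0, 51.4], [0.171, -0.24, 0.03], 0],
    [[0, 0, 51.4], [0.171, -0.24, 0.03], 0],
    [[0, 0, 51.4], [0.171, -0.24, 0.03], 0],
    [[0, 0, 51.4], [0.171, -0.24, 0.03], 0]
  ],
  "force": 40
}}

```text
time: 1.45
position: [0.3352, -0.3261, 0.2005]
tcp_rot: [3.054, -0.735, -0.0]
contact_force: [-0.2, 0.2, -0.2]
grip_width: 0.0867
finger_force: 0.0
```

```bash
python3 - <<'E'
from h import *
o=status.get_obs(); s=imaging.snapshot("wrist"); C=cam(s,o); cv2.imwrite("pics/w1_raw.png",s["color"])
print(o["time"],o["position"],o["tcp_rot"])
im=cv2.resize(s["color"],(800,600),interpolation=cv2.INTER_CUBIC)
# overlay estimate of square
t=np.radians(-27);A=np.array([[np.cos(t),-np.sin(t)],[np.sin(t),np.cos(t)]])
v=np.array([[-55,-55],[55,-55],[55,-29],[-29,-29],[-29,55],[-55,55]])/1000
p=np.c_[v@A.T+[.356,-.288],np.full(6,.022)]
cv2.polylines(im,[((proj(p,C)+.5)*1.5625-.5).round().astype(int)],True,(0,0,255),1)
cv2.imwrite("pics/w1.png",im)
E
```

```text
1.45 [ 0.33519392 -0.32612749  0.20045151] [ 3.05434737e+00 -7.35187609e-01 -1.78891946e-04]
```

View pics/w1.png

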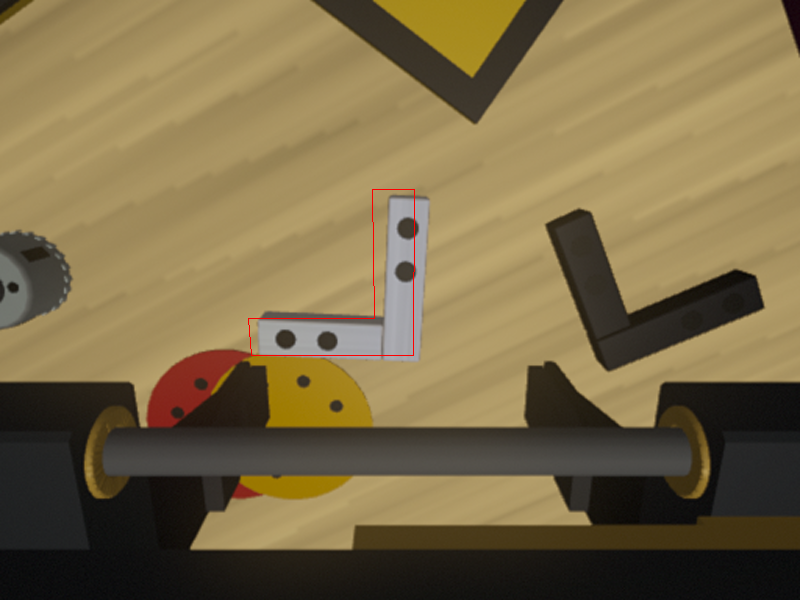

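The square shows leg b running from (418,360) up to (429,197) and leg a reaching (258,320–354). My estimate is about 13 px off, so I'll fit these corners.

```bash
cat >> h.py <<'E'
def fit2(model,pts): # model (mm) to world (m) rigid in plan
    M,_=np.array(model,float)/1000,0; W=pts[:,:2]; m0,w0=M.mean(0),W.mean(0)
    H=(M-m0).T@(W-w0); a=np.arctan2(H[0,1]-H[1,0],H[0,0]+H[1,1]); A=np.array([[np.cos(a),-np.sin(a)],[np.sin(a),np.cos(a)]])
    t=w0-A@m0; res=W-(M@A.T+t); return t,np.degrees(a),A,np.abs(res).max()*1000
E
python3 - <<'E'
from h import *
o=status.get_obs(); s=imaging.snapshot("wrist"); C=cam(s,o)
px=rs([(419,361),(429,197),(389,197),(384,318),(258,321),(258,355)])
t,a,A,r=fit2([(-55,-55),(55,-55),(55,-29),(-29,-29),(-29,55),(-55,55)],unproj(px,.022,C)); print("sq",t,a,r)
g=t+A@[-.002,-.042]; print("grip",g,np.hypot(*g))
w=a-90
g=g.round(4); w=round(w,1)
# tray: yaw 2.6, centre avg ; square->tray
tr=np.array([.6575,-.1485]); b=np.radians(2.7); B=np.array([[np.cos(b),-np.sin(b)],[np.sin(b),np.cos(b)]])
k=(tr+B@[-.002,-.042]).round(4)
plan([[(*g,.05,w),(*g,.0175,w)],[(*g,.13,w),(k[0],k[1],.13,2.7-90)]])
E
```

```text
sq [ 0.35058783 -0.2932733 ] -29.157656988340733 3.020649143753995
grip [ 0.32837826 -0.32897673] 0.46482036828254175
0 (np.float64(0.3284), np.float64(-0.329), 0.05, np.float64(-119.2)) turn [-0.0, 0.0, 2.2] shift [-0.0047, 0.006, 0.1505]
0 (np.float64(0.3284), np.float64(-0.329), 0.0175, np.float64(-119.2)) turn [-0.0, 0.0, 2.2] shift [-0.0047, 0.006, 0.183]
1 (np.float64(0.3284), np.float64(-0.329), 0.13, np.float64(-119.2)) turn [0.0, 0.0, 0.0] shift [0.0, 0.0, -0.1125]
1 (np.float64(0.6575), np.float64(-0.1905), 0.13, -87.3) turn [0.0, 0.0, -31.9] shift [0.2197, -0.2815, -0.1125]
```

>>> {"name": "carry_out", "arguments": {
  "moves": [
    [[0, 0, 2.2], [-0.0047, 0.006, 0.05], 0],
    [[0, 0, 2.2], [-0.0047, 0.006, 0.11], 0],
    [[0, 0, 2.2], [-0.0047, 0.006, 0.15], 0],
    [[0, 0, 2.2], [-0.0047, 0.006, 0.175], 0],
    [[0, 0, 2.2], [-0.0047, 0.006, 0.183], 0],
    [[0, 0, 2.2], [-0.0047, 0.006, 0.183], 0],
    [[0, 0, 2.2], [-0.0047, 0.006, 0.183], 255],
    [[0, 0, 2.2], [-0.0047, 0.006, 0.183], 255],
    [[0, 0, 2.2], [-0.0047, 0.006, 0.183], 255],
    [[0, 0, 2.2], [-0.0047, 0.006, 0.183], 255],
    [[0, 0, 2.2], [-0.0047, 0.006, 0.183], 255],
    [[0, 0, 2.2], [-0.0047, 0.006, 0.183], 255]
  ],
  "force": 40
}}

```text
time: 3.05
position: [0.3286, -0.3287, 0.0175]
tcp_rot: [3.04, -0.792, 0.0]
contact_force: [-0.3, -0.4, 0.4]
grip_width: 0.0351
finger_force: 0.0
```

>>> {"name": "carry_out", "arguments": {
  "moves": [
    [[0, 0, 0], [0, 0, 0], 255],
    [[0, 0, 0], [0, 0, 0], 255],
    [[0, 0, 0], [0, 0, 0], 255],
    [[0, 0, 0], [0, 0, 0], 255],
    [[0, 0, 0], [0, 0, -0.02], 255],
    [[0, 0, 0], [0, 0, -0.06], 255],
    [[0, 0, 0], [0, 0, -0.11], 255],
    [[0, 0, 0], [0, 0, -0.1125], 255]
  ]
}}

```text
time: 4.05
position: [0.3304, -0.3304, 0.1332]
tcp_rot: [3.037, -0.791, 0.011]
contact_force: [-0.6, -0.6, -2.1]
grip_width: 0.0255
finger_force: 40.0
```

>>> {"name": "carry_out", "arguments": {
  "moves": [
    [[0, 0, -6], [0.04, -0.05, 0], 255],
    [[0, 0, -12], [0.08, -0.1, 0], 255],
    [[0, 0, -18], [0.12, -0.15, 0], 255],
    [[0, 0, -24], [0.16, -0.205, 0], 255],
    [[0, 0, -29], [0.2, -0.255, 0], 255],
    [[0, 0, -31.9], [0.218, -0.28, 0], 255],
    [[0, 0, -31.9], [0.2197, -0.2815, 0], 255],
    [[0, 0, -31.9], [0.2197, -0.2815, 0], 255],
    [[0, 0, -31.9], [0.2197, -0.2815, 0], 255]
  ]
}}

```text
time: 5.18
position: [0.6559, -0.1918, 0.1293]
tcp_rot: [3.14, 0.07, -0.003]
contact_force: [-0.5, -0.4, -1.4]
grip_width: 0.0253
finger_force: 40.0
```

```bash
python3 - <<'E'
from h import *
o=status.get_obs(); s=imaging.snapshot("wrist"); C=cam(s,o)
print(o["time"],o["position"],o["tcp_rot"],o["grip_width"])
im=cv2.resize(s["color"],(800,600),interpolation=cv2.INTER_CUBIC)
def dr(v,t,yaw,z,col):
    b=np.radians(yaw);B=np.array([[np.cos(b),-np.sin(b)],[np.sin(b),np.cos(b)]])
    p=np.c_[np.array(v)/1000@B.T+t,np.full(len(v),z)]
    cv2.polylines(im,[((proj(p,C)+.5)*1.5625-.5).round().astype(int)],True,col,1)
dr([(-80,-80),(80,-80),(80,80),(-80,80)],[.6575,-.1485],2.7,.014,(0,0,255))
dr([(-63,-63),(63,-63),(63,-21),(-21,-21),(-21,63),(-63,63)],[.6575,-.1485],2.7,.014,(0,0,255))
cv2.imwrite("pics/w2.png",im)
E
```

```text
5.175 [ 0.65594012 -0.19177469  0.1293098 ] [ 3.14016254  0.07024541 -0.00339993] 0.02526478595822976
```

View pics/w2.png

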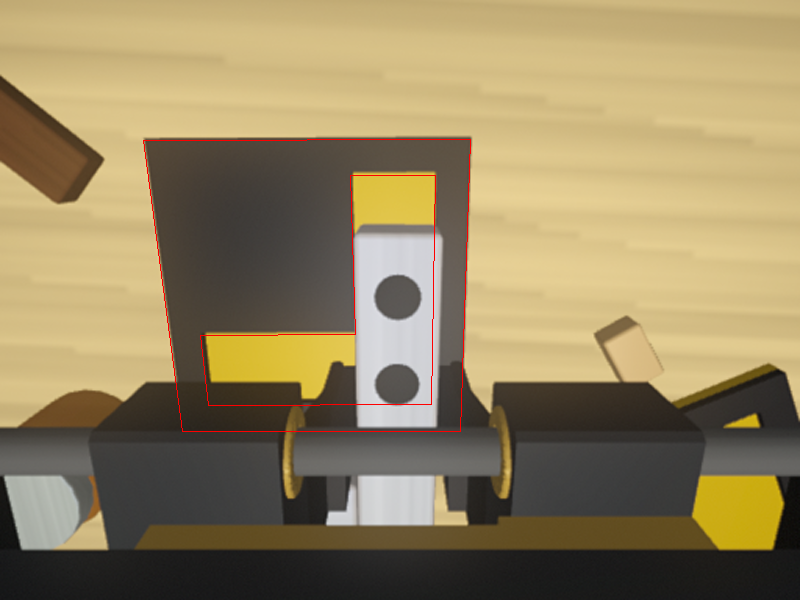

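The red overlay matches the tray to about 1–2 mm. The held square's leg end is at (357–442, 235) on its top face. I'll compute where the square sits in the hand.

```bash
python3 - <<'E'
from h import *
o=status.get_obs(); s=imaging.snapshot("wrist"); C=cam(s,o)
W=unproj(rs([(356,235),(442,235),(358,410),(436,410)]),o["position"][2]+.0045,C); print(W.round(4))
e=(W[0]+W[1])/2; f=(W[2]+W[3])/2; a=np.arctan2(*(e-f)[[1,0]]); print("yaw",np.degrees(a))
b=np.radians(2.7); B=np.array([[np.cos(b),-np.sin(b)],[np.sin(b),np.cos(b)]])
want=np.array([.658,-.1485])+B@[.055,-.042]; d=want-e[:2]; print("err",d)
p=o["position"][:2]+d; p=p.round(4)
plan([[(*p,.129,-87.3),(*p,.0275,-87.3),(*p,.0255,-87.3)]])
E
```

```text
[[ 0.7105 -0.1781  0.1342]
 [ 0.7115 -0.2027  0.1342]
 [ 0.6551 -0.18    0.1342]
 [ 0.6562 -0.2046  0.1342]]
yaw 1.99077949645419
err [0.00391782 0.00253728]
0 (np.float64(0.6601), np.float64(-0.1891), 0.129, -87.3) turn [0.0, 0.0, -0.1] shift [0.0037, -0.0022, 0.001]
0 (np.float64(0.6601), np.float64(-0.1891), 0.0275, -87.3) turn [0.0, 0.0, -0.1] shift [0.0038, -0.0023, 0.1025]
0 (np.float64(0.6601), np.float64(-0.1891), 0.0255, -87.3) turn [0.0, 0.0, -0.1] shift [0.0038, -0.0023, 0.1045]
```

>>> {"name": "carry_out", "arguments": {
  "moves": [
    [[0, 0, 0], [0.0038, -0.0023, 0.02], 255],
    [[0, 0, 0], [0.0038, -0.0023, 0.06], 255],
    [[0, 0, 0], [0.0038, -0.0023, 0.085], 255],
    [[0, 0, 0], [0.0038, -0.0023, 0.095], 255],
    [[0, 0, 0], [0.0038, -0.0023, 0.1], 255],
    [[0, 0, 0], [0.0038, -0.0023, 0.104], 255],
    [[0, 0, 0], [0.0038, -0.0023, 0.1045], 255]
  ]
}}

```text
time: 6.15
position: [0.6618, -0.1879, 0.0262]
tcp_rot: [3.14, 0.074, 0.002]
contact_force: [0.1, -0.2, -1.4]
grip_width: 0.0255
finger_force: 40.0
```

>>> {"name": "carry_out", "arguments": {
  "moves": [
    [[0, 0, 0], [0, 0, 0], 0],
    [[0, 0, 0], [0, 0, 0], 0],
    [[0, 0, 0], [0, 0, 0], 0],
    [[0, 0, 0], [0, 0, 0], 0],
    [[0, 0, 0], [0, 0, -0.02], 0],
    [[0, 0, 0], [0, 0, -0.07], 0],
    [[0, 0, 0], [0, 0, -0.13], 0],
    [[0, 0, 0], [0, 0, -0.18], 0],
    [[0, 0, 0], [0, 0, -0.18], 0]
  ]
}}

```text
time: 7.28
position: [0.6645, -0.1882, 0.2131]
tcp_rot: [3.138, 0.074, 0.019]
contact_force: [-0.2, -0.6, 0.1]
grip_width: 0.0868
finger_force: 0.0
```

```bash
python3 - <<'E'
from h import *
o=status.get_obs(); s=imaging.snapshot("wrist"); C=cam(s,o)
print(o["time"],o["position"])
cv2.imwrite("pics/w3.png",s["color"])
# saw in top view next
plan([[(.445,-.100,.2,-80)]])
E
```

```text
7.275 [ 0.66453803 -0.18820875  0.21312655]
0 (0.445, -0.1, 0.2, -80) turn [0.1, -0.3, -7.3] shift [-0.2134, -0.0981, 0.0081]
```

View pics/w3.png

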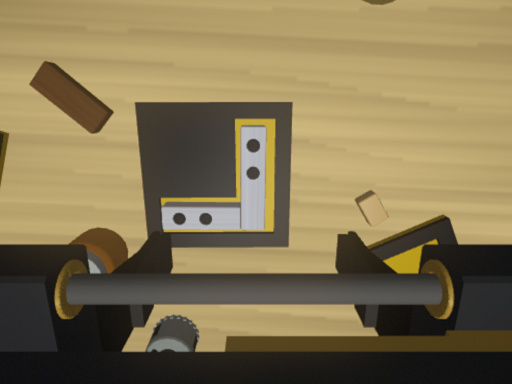

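The square lies flat inside its cut-out, with yellow visible along its edges. Next I'll stand off from the saw to look at it.

```bash
python3 - <<'E'
from h import *
plan([[(.434,-.17,.2,-12)]])
E
```

```text
0 (0.434, -0.17, 0.2, -12) turn [0.3, -0.2, -75.3] shift [-0.2277, -0.0287, 0.0082]
```

>>> {"name": "carry_out", "arguments": {
  "moves": [
    [[0, 0, -10], [-0.04, 0, 0], 0],
    [[0, 0, -20], [-0.08, -0.005, 0], 0],
    [[0, 0, -30], [-0.12, -0.01, 0.005], 0],
    [[0, 0, -40], [-0.16, -0.015, 0.008], 0],
    [[0, 0, -50], [-0.19, -0.02, 0.008], 0],
    [[0, 0, -60], [-0.22, -0.028, 0.008], 0],
    [[0, 0, -70], [-0.227, -0.028, 0.008], 0],
    [[0, 0, -75.3], [-0.227, -0.028, 0.008], 0],
    [[0, 0, -75.3], [-0.227, -0.028, 0.008], 0],
    [[0, 0, -75.3], [-0.227, -0.028, 0.008], 0],
    [[0, 0, -75.3], [-0.227, -0.028, 0.008], 0]
  ]
}}

```text
time: 8.7
position: [0.4332, -0.1703, 0.1973]
tcp_rot: [-2.442, -1.976, 0.0]
contact_force: [-0.5, -0.2, 0.1]
grip_width: 0.0876
finger_force: 0.0
```

```bash
cat >> h.py <<'E'
def draw(im,C,v,t,yaw,z,col=(0,0,255)): # model outline mm on an 800x600 picture
    b=np.radians(yaw);B=np.array([[np.cos(b),-np.sin(b)],[np.sin(b),np.cos(b)]])
    p=np.c_[np.array(v)/1000@B.T+t,np.full(len(v),z)]
    cv2.polylines(im,[((proj(p,C)+.5)*1.5625-.5).round().astype(int)],True,col,1)
circ=lambda r:[(r*np.cos(q),r*np.sin(q)) for q in np.linspace(0,2*np.pi,41)[:-1]]
box=lambda a,b:[(-a,-b),(a,-b),(a,b),(-a,b)]
E
python3 - <<'E'
from h import *
o=status.get_obs(); s=imaging.snapshot("wrist"); C=cam(s,o)
print(o["time"],o["position"],o["tcp_rot"])
im=cv2.resize(s["color"],(800,600),interpolation=cv2.INTER_CUBIC)
draw(im,C,circ(28.5),[.447,-.1],0,.041)
draw(im,C,box(75,25),[.442,.103],14.5,.0,(255,0,0))
cv2.imwrite("pics/w4.png",im)
E
```

```text
8.7 [ 0.43323243 -0.17032365  0.1973359 ] [-2.44172614e+00 -1.97605097e+00  2.82687411e-04]
```

View pics/w4.png

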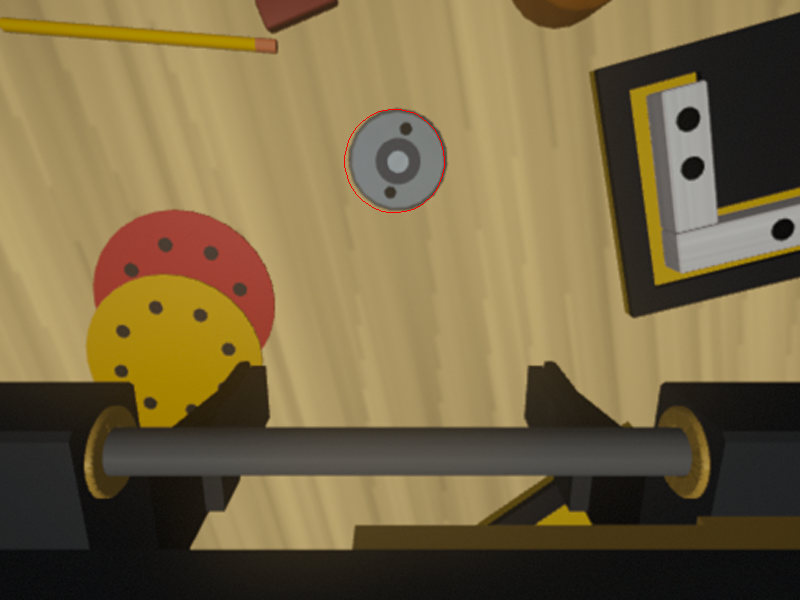

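The saw's body is centred at (398,160), within about 1 mm of the estimate.

```bash
python3 - <<'E'
from h import *
plan([[(.448,-.1,.15,-12),(.448,-.1,.02,-12)],[(.448,-.1,.16,-12),(.657,.149,.16,13)],[(.657,.149,.0275,13)]])
E
```

```text
0 (0.448, -0.1, 0.15, -12) turn [-0.0, -0.0, -0.0] shift [0.0719, -0.0002, 0.0474]
0 (0.448, -0.1, 0.02, -12) turn [-0.0, -0.0, -0.0] shift [0.0719, -0.0002, 0.1774]
1 (0.448, -0.1, 0.16, -12) turn [0.0, 0.0, 0.0] shift [0.0, 0.0, -0.14]
1 (0.657, 0.149, 0.16, 13) turn [0.0, 0.0, -25.0] shift [0.287, 0.1527, -0.14]
2 (0.657, 0.149, 0.0275, 13) turn [0.0, 0.0, 0.0] shift [0.0, 0.0, 0.1325]
```

>>> {"name": "carry_out", "arguments": {
  "moves": [
    [[0, 0, 0], [0.05, 0, 0], 0],
    [[0, 0, 0], [0.072, 0, 0.01], 0],
    [[0, 0, 0], [0.072, 0, 0.06], 0],
    [[0, 0, 0], [0.072, 0, 0.11], 0],
    [[0, 0, 0], [0.072, 0, 0.155], 0],
    [[0, 0, 0], [0.072, 0, 0.1774], 0],
    [[0, 0, 0], [0.072, 0, 0.1774], 255],
    [[0, 0, 0], [0.072, 0, 0.1774], 255],
    [[0, 0, 0], [0.072, 0, 0.1774], 255],
    [[0, 0, 0], [0.072, 0, 0.1774], 255],
    [[0, 0, 0], [0.072, 0, 0.1774], 255],
    [[0, 0, 0], [0.072, 0, 0.1774], 255]
  ],
  "force": 40
}}

```text
time: 10.25
position: [0.4489, -0.1003, 0.0211]
tcp_rot: [2.441, 1.976, 0.001]
contact_force: [-1.2, 0.2, 6.7]
grip_width: 0.0561
finger_force: 40.0
```

>>> {"name": "carry_out", "arguments": {
  "moves": [
    [[0, 0, 0], [0, 0, 0], 255],
    [[0, 0, 0], [0, 0, -0.02], 255],
    [[0, 0, 0], [0, 0, -0.07], 255],
    [[0, 0, 0], [0, 0, -0.13], 255],
    [[0, 0, 0], [0, 0, -0.14], 255]
  ]
}}

```text
time: 10.88
position: [0.4505, -0.1004, 0.1638]
tcp_rot: [2.437, 1.972, 0.007]
contact_force: [-0.3, -0.5, -2.9]
grip_width: 0.0558
finger_force: 40.0
```

>>> {"name": "carry_out", "arguments": {
  "moves": [
    [[0, 0, -4], [0.045, 0.025, 0], 255],
    [[0, 0, -8], [0.09, 0.05, 0], 255],
    [[0, 0, -12], [0.14, 0.075, 0], 255],
    [[0, 0, -16], [0.19, 0.1, 0], 255],
    [[0, 0, -20], [0.24, 0.128, 0], 255],
    [[0, 0, -25], [0.275, 0.146, 0], 255],
    [[0, 0, -25], [0.287, 0.1527, 0], 255],
    [[0, 0, -25], [0.287, 0.1527, 0], 255],
    [[0, 0, -25], [0.287, 0.1527, 0], 255]
  ]
}}

```text
time: 12.0
position: [0.6564, 0.1468, 0.1595]
tcp_rot: [1.958, 2.456, -0.004]
contact_force: [-0.2, -0.0, -1.7]
grip_width: 0.0556
finger_force: 40.0
```

```bash
python3 - <<'E'
from h import *
o=status.get_obs(); s=imaging.snapshot("wrist"); C=cam(s,o)
print(o["time"],o["position"],o["tcp_rot"])
im=cv2.resize(s["color"],(800,600),interpolation=cv2.INTER_CUBIC)
draw(im,C,box(58,58),[.657,.149],72.6,.014)
draw(im,C,circ(36.5),[.657,.149],0,.014)
cv2.imwrite("pics/w5.png",im)
plan([[(.657,.149,.0275,13)]])
E
```

```text
12.0 [0.65644306 0.14680154 0.15946593] [ 1.95813996  2.45646584 -0.00428309]
0 (0.657, 0.149, 0.0275, 13) turn [-0.1, 0.1, -0.1] shift [0.0023, 0.001, 0.1323]
```

View pics/w5.png

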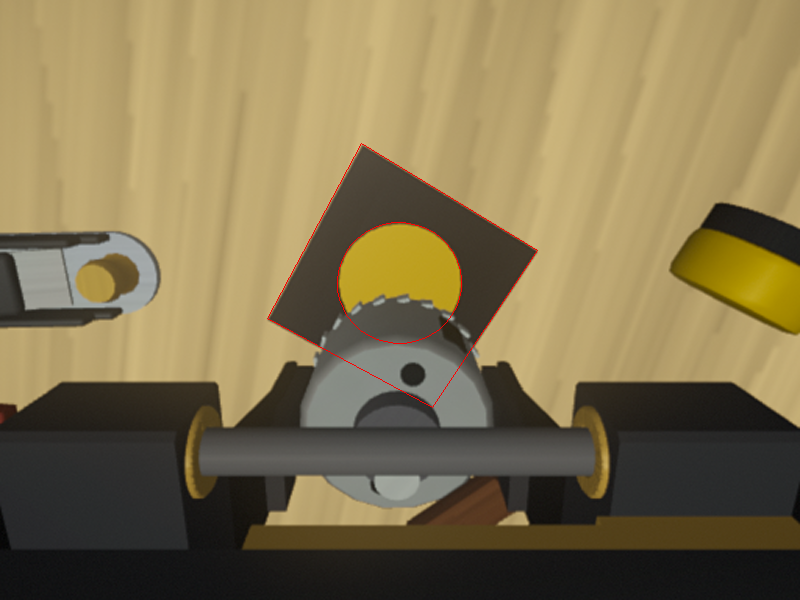

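The tray overlay is exact and the saw is gripped symmetrically. I'll lower it, release and lift.

>>> {"name": "carry_out", "arguments": {
  "moves": [
    [[0, 0, 0], [0.0023, 0.001, 0.03], 255],
    [[0, 0, 0], [0.0023, 0.001, 0.075], 255],
    [[0, 0, 0], [0.0023, 0.001, 0.11], 255],
    [[0, 0, 0], [0.0023, 0.001, 0.122], 255],
    [[0, 0, 0], [0.0023, 0.001, 0.128], 255],
    [[0, 0, 0], [0.0023, 0.001, 0.131], 255],
    [[0, 0, 0], [0.0023, 0.001, 0.1315], 255],
    [[0, 0, 0], [0.0023, 0.001, 0.1315], 255]
  ]
}}

```text
time: 13.05
position: [0.6583, 0.1516, 0.0295]
tcp_rot: [1.955, 2.458, 0.002]
contact_force: [-0.1, 0.5, -0.9]
grip_width: 0.0562
finger_force: 40.0
```

>>> {"name": "carry_out", "arguments": {
  "moves": [
    [[0, 0, 0], [0, 0, 0], 0],
    [[0, 0, 0], [0, 0, 0], 0],
    [[0, 0, 0], [0, 0, 0], 0],
    [[0, 0, 0], [0, 0, 0], 0],
    [[0, 0, 0], [0, 0, -0.02], 0],
    [[0, 0, 0], [0, 0, -0.07], 0],
    [[0, 0, 0], [0, 0, -0.13], 0],
    [[0, 0, 0], [0, 0, -0.17], 0],
    [[0, 0, 0], [0, 0, -0.17], 0],
    [[0, 0, 0], [0, 0, -0.17], 0]
  ]
}}

```text
time: 14.3
position: [0.6574, 0.1512, 0.199]
tcp_rot: [1.955, 2.458, -0.0]
contact_force: [0.0, -0.6, 0.1]
grip_width: 0.0872
finger_force: 0.0
```

```bash
python3 - <<'E'
from h import *
# plane: closing -75.5; tool x = (-y1,y0)
w=-75.5;a=np.radians(w);tx=np.array([-np.sin(a),np.cos(a)]);print(tx)
c=np.array([.442,.103])
plan([[(.449,.104,.2,w)]])
o=status.get_obs();print(o["position"])
E
```

```text
[0.96814764 0.25038   ]
0 (0.449, 0.104, 0.2, -75.5) turn [0.0, 0.0, 88.5] shift [0.0009, -0.2137, -0.001]
[0.65742076 0.15117037 0.19904917]
```

>>> {"name": "carry_out", "arguments": {
  "moves": [
    [[0, 0, 10], [0, -0.03, 0], 0],
    [[0, 0, 20], [0, -0.06, 0], 0],
    [[0, 0, 30], [0, -0.1, 0], 0],
    [[0, 0, 40], [0, -0.14, 0], 0],
    [[0, 0, 50], [0, -0.18, 0], 0],
    [[0, 0, 60], [0, -0.21, 0], 0],
    [[0, 0, 70], [0, -0.23, 0], 0],
    [[0, 0, 80], [0, -0.237, 0], 0],
    [[0, 0, 88.5], [0, -0.237, 0], 0],
    [[0, 0, 88.5], [0, -0.237, 0], 0],
    [[0, 0, 88.5], [0, -0.237, 0], 0]
  ]
}}

```text
time: 15.68
position: [0.4265, 0.098, 0.1981]
tcp_rot: [3.116, 0.4, -0.002]
contact_force: [-0.2, 1.1, 0.1]
grip_width: 0.0866
finger_force: 0.0
```

```bash
python3 - <<'E'
from h import *
o=status.get_obs(); s=imaging.snapshot("wrist"); C=cam(s,o)
print(o["time"],o["position"],o["tcp_rot"])
im=cv2.resize(s["color"],(800,600),interpolation=cv2.INTER_CUBIC)
st=[(50+25*np.cos(q),25*np.sin(q)) for q in np.linspace(-np.pi/2,np.pi/2,15)]; st+=[(-x,-y) for x,y in st]
draw(im,C,st,[.442,.103],14.5,.003)
cv2.imwrite("pics/w6.png",im)
E
```

```text
15.675 [0.42648707 0.09802226 0.19810659] [ 3.11597518e+00  3.99844401e-01 -1.99268499e-03]
```

View pics/w6.png

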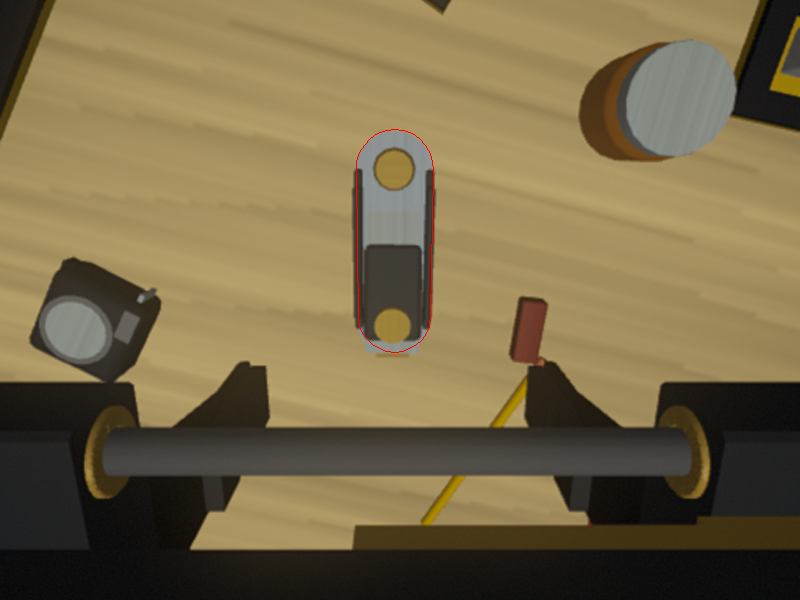

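The plane outline matches within about 1 mm, with its nose knob at (394,170). I'll grip it at the centre.

```bash
python3 - <<'E'
from h import *
plan([[(.442,.1035,.1,-75.5),(.442,.1035,.02,-75.5)],[(.442,.1035,.14,-75.5),(.5115,-.4105,.14,-61.9)]])
E
```

```text
0 (0.442, 0.1035, 0.1, -75.5) turn [-0.0, 0.1, 0.1] shift [0.0164, -0.0014, 0.0982]
0 (0.442, 0.1035, 0.02, -75.5) turn [-0.0, 0.1, 0.1] shift [0.0165, -0.0014, 0.1782]
1 (0.442, 0.1035, 0.14, -75.5) turn [0.0, 0.0, 0.0] shift [0.0, 0.0, -0.12]
1 (0.5115, -0.4105, 0.14, -61.9) turn [0.0, 0.0, -13.6] shift [-0.0614, 0.515, -0.12]
```

>>> {"name": "carry_out", "arguments": {
  "moves": [
    [[0, 0, 0], [0.0165, -0.0014, 0.03], 0],
    [[0, 0, 0], [0.0165, -0.0014, 0.08], 0],
    [[0, 0, 0], [0.0165, -0.0014, 0.13], 0],
    [[0, 0, 0], [0.0165, -0.0014, 0.165], 0],
    [[0, 0, 0], [0.0165, -0.0014, 0.178], 0],
    [[0, 0, 0], [0.0165, -0.0014, 0.178], 0],
    [[0, 0, 0], [0.0165, -0.0014, 0.178], 255],
    [[0, 0, 0], [0.0165, -0.0014, 0.178], 255],
    [[0, 0, 0], [0.0165, -0.0014, 0.178], 255],
    [[0, 0, 0], [0.0165, -0.0014, 0.178], 255],
    [[0, 0, 0], [0.0165, -0.0014, 0.178], 255],
    [[0, 0, 0], [0.0165, -0.0014, 0.178], 255]
  ],
  "force": 50
}}

```text
time: 17.23
position: [0.4426, 0.1039, 0.0209]
tcp_rot: [-3.116, -0.396, -0.001]
contact_force: [-1.4, -0.1, 4.7]
grip_width: 0.0496
finger_force: 50.0
```

>>> {"name": "carry_out", "arguments": {
  "moves": [
    [[0, 0, 0], [0, 0, 0], 255],
    [[0, 0, 0], [0, 0, 0], 255],
    [[0, 0, 0], [0, 0, -0.02], 255],
    [[0, 0, 0], [0, 0, -0.05], 255],
    [[0, 0, 0], [0, 0, -0.09], 255],
    [[0, 0, 0], [0, 0, -0.12], 255],
    [[0, 0, 0], [0, 0, -0.12], 255]
  ]
}}

```text
time: 18.1
position: [0.4434, 0.1035, 0.1416]
tcp_rot: [3.116, 0.396, 0.006]
contact_force: [-0.3, -0.8, -6.0]
grip_width: 0.0497
finger_force: 50.0
```

>>> {"name": "carry_out", "arguments": {
  "moves": [
    [[0, 0, -1], [-0.003, 0.025, 0], 255],
    [[0, 0, -2], [-0.008, 0.07, 0], 255],
    [[0, 0, -3], [-0.014, 0.12, 0], 255],
    [[0, 0, -5], [-0.02, 0.17, 0], 255],
    [[0, 0, -6], [-0.026, 0.22, 0], 255],
    [[0, 0, -8], [-0.032, 0.27, 0], 255],
    [[0, 0, -9], [-0.038, 0.32, 0], 255],
    [[0, 0, -10], [-0.044, 0.37, 0], 255],
    [[0, 0, -11], [-0.05, 0.42, 0], 255],
    [[0, 0, -12], [-0.056, 0.47, 0], 255],
    [[0, 0, -13.6], [-0.06, 0.505, 0], 255],
    [[0, 0, -13.6], [-0.0614, 0.515, 0], 255]
  ]
}}

```text
time: 19.6
position: [0.5094, -0.413, 0.1367]
tcp_rot: [-3.047, -0.756, 0.007]
contact_force: [-0.1, 0.7, -5.5]
grip_width: 0.0494
finger_force: 50.0
```

>>> {"name": "carry_out", "arguments": {
  "moves": [
    [[0, 0, 0], [0, 0, 0], 255],
    [[0, 0, 0], [0, 0, 0], 255]
  ]
}}

```text
time: 19.85
position: [0.5118, -0.408, 0.1394]
tcp_rot: [-3.044, -0.765, 0.002]
contact_force: [-0.6, 0.1, -4.5]
grip_width: 0.0495
finger_force: 50.0
```

```bash
python3 - <<'E'
from h import *
o=status.get_obs(); s=imaging.snapshot("wrist"); C=cam(s,o)
print(o["time"],o["position"],o["tcp_rot"])
im=cv2.resize(s["color"],(800,600),interpolation=cv2.INTER_CUBIC)
draw(im,C,box(102,52),[.5115,-.4105],28.1,.014)
draw(im,C,box(84,33),[.5115,-.4105],28.1,.014)
cv2.imwrite("pics/w7.png",im)
plan([[(.5115,-.4105,.0285,-61.9)]])
E
```

```text
19.85 [ 0.51184851 -0.40798168  0.13938674] [-3.04411219e+00 -7.65273741e-01  1.67015431e-03]
0 (0.5115, -0.4105, 0.0285, -61.9) turn [-0.1, 0.0, 0.1] shift [-0.0016, 0.002, 0.1114]
```

View pics/w7.png

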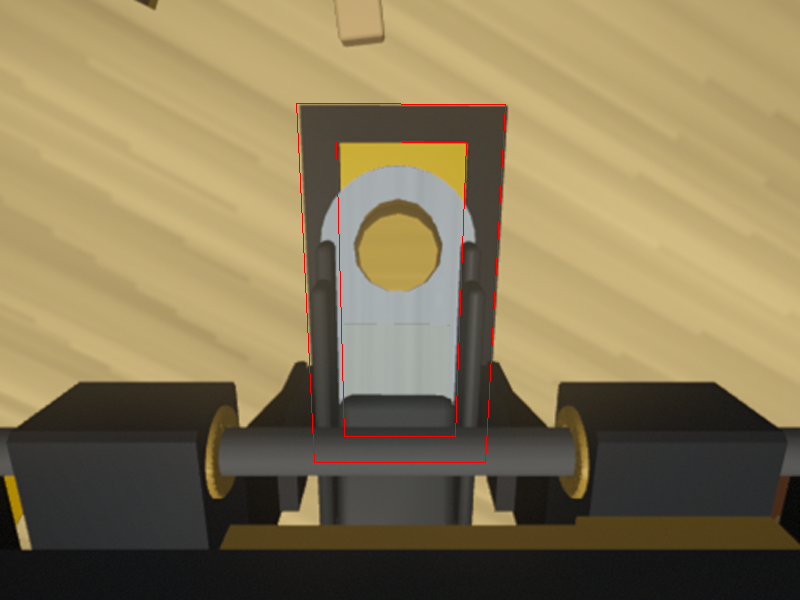

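The tray overlay fits within 1 mm and the plane is aligned with the cut-out. I'll lower it, release and lift.

>>> {"name": "carry_out", "arguments": {
  "moves": [
    [[0, 0, 0], [-0.0016, 0.002, 0.03], 255],
    [[0, 0, 0], [-0.0016, 0.002, 0.065], 255],
    [[0, 0, 0], [-0.0016, 0.002, 0.092], 255],
    [[0, 0, 0], [-0.0016, 0.002, 0.102], 255],
    [[0, 0, 0], [-0.0016, 0.002, 0.108], 255],
    [[0, 0, 0], [-0.0016, 0.002, 0.111], 255],
    [[0, 0, 0], [-0.0016, 0.002, 0.1115], 255],
    [[0, 0, 0], [-0.0016, 0.002, 0.1115], 255]
  ]
}}

```text
time: 20.9
position: [0.5118, -0.4132, 0.0299]
tcp_rot: [3.047, 0.762, 0.001]
contact_force: [0.3, -0.8, -4.0]
grip_width: 0.0496
finger_force: 50.0
```

>>> {"name": "carry_out", "arguments": {
  "moves": [
    [[0, 0, 0], [0, 0, 0], 0],
    [[0, 0, 0], [0, 0, 0], 0],
    [[0, 0, 0], [0, 0, 0], 0],
    [[0, 0, 0], [0, 0, 0], 0],
    [[0, 0, 0], [0, 0, 0], 0],
    [[0, 0, 0], [0, 0, -0.02], 0],
    [[0, 0, 0], [0, 0, -0.07], 0],
    [[0, 0, 0], [0, 0, -0.13], 0],
    [[0, 0, 0], [0, 0, -0.17], 0],
    [[0, 0, 0], [0, 0, -0.17], 0],
    [[0, 0, 0], [0, 0, -0.17], 0]
  ]
}}

```text
time: 22.28
position: [0.5111, -0.4127, 0.1996]
tcp_rot: [3.047, 0.763, -0.0]
contact_force: [0.5, 0.9, 0.1]
grip_width: 0.0868
finger_force: 0.0
```

```bash
python3 - <<'E'
from h import *
# tape at (.347,.275), yaw ~-15; closing 75 -> tool x = (-sin75, cos75): compare -105
for w in (75,-105):
    a=np.radians(w);tx=np.array([-np.sin(a),np.cos(a)]);print(w,tx,np.array([.347,.275])-.06*tx)
plan([[(.41,.0,.2,-10)],[(.347,.275,.2,75)],[(.347,.275,.2,-105)]])
E
```

```text
75 [-0.96592583  0.25881905] [0.40495555 0.25947086]
-105 [ 0.96592583 -0.25881905] [0.28904445 0.29052914]
0 (0.41, 0.0, 0.2, -10) turn [0.0, 0.0, -51.9] shift [0.1052, -0.4117, -0.0005]
1 (0.347, 0.275, 0.2, 75) turn [0.0, 0.0, -85.0] shift [0.2599, -0.1098, 0.0]
2 (0.347, 0.275, 0.2, -105) turn [-0.0, -0.0, -180.0] shift [0.0, 0.0, 0.0]
```

>>> {"name": "carry_out", "arguments": {
  "moves": [
    [[0, 0, -10], [0.01, -0.03, 0], 0],
    [[0, 0, -20], [0.027, -0.08, 0], 0],
    [[0, 0, -30], [0.045, -0.13, 0], 0],
    [[0, 0, -40], [0.063, -0.18, 0], 0],
    [[0, 0, -50], [0.08, -0.23, 0], 0],
    [[0, 0, -60], [0.097, -0.28, 0], 0],
    [[0, 0, -70], [0.115, -0.33, 0], 0],
    [[0, 0, -80], [0.132, -0.38, 0], 0],
    [[0, 0, -90], [0.15, -0.43, 0], 0],
    [[0, 0, -100], [0.167, -0.48, 0], 0],
    [[0, 0, -110], [0.184, -0.53, 0], 0],
    [[0, 0, -120], [0.2, -0.575, 0], 0]
  ]
}}

```text
time: 23.78
position: [0.4157, 0.1897, 0.1983]
tcp_rot: [-0.853, -3.022, 0.002]
contact_force: [-0.3, -0.2, 0.8]
grip_width: 0.0868
finger_force: 0.0
```

```bash
python3 - <<'E'
from h import *
print(status.get_obs()["joint_positions"])
plan([[(.405,.2595,.2,75)]])
E
```

```text
[ 0.30803098  0.27321724 -0.9569127   2.02627542  0.26934705  0.97444756
  0.23509087]
0 (0.405, 0.2595, 0.2, 75) turn [-0.1, -0.1, -16.5] shift [0.0456, 0.0539, -0.0017]
```

>>> {"name": "carry_out", "arguments": {
  "moves": [
    [[0, 0, -9], [0.03, 0.035, 0], 0],
    [[0, 0, -16.5], [0.0456, 0.0539, 0], 0],
    [[0, 0, -16.5], [0.0456, 0.0539, 0], 0],
    [[0, 0, -16.5], [0.0456, 0.0539, 0], 0],
    [[0, 0, -16.5], [0.0456, 0.0539, 0], 0]
  ]
}}

```text
time: 24.4
position: [0.4072, 0.2568, 0.1987]
tcp_rot: [-0.426, -3.112, 0.002]
contact_force: [0.4, 0.4, 0.0]
grip_width: 0.0871
finger_force: 0.0
```

```bash
python3 - <<'E'
from h import *
o=status.get_obs(); s=imaging.snapshot("wrist"); C=cam(s,o)
print(o["time"],o["position"],o["tcp_rot"],o["joint_positions"].round(2))
im=cv2.resize(s["color"],(800,600),interpolation=cv2.INTER_CUBIC)
draw(im,C,box(31,31),[.347,.275],-15,.036)
cv2.imwrite("pics/w8.png",im)
E
```

```text
24.4 [0.40715284 0.25679892 0.19869057] [-4.25664474e-01 -3.11236658e+00  2.28318116e-03] [ 0.19  0.34 -1.01  1.98  0.35  1.01  0.31]
```

View pics/w8.png

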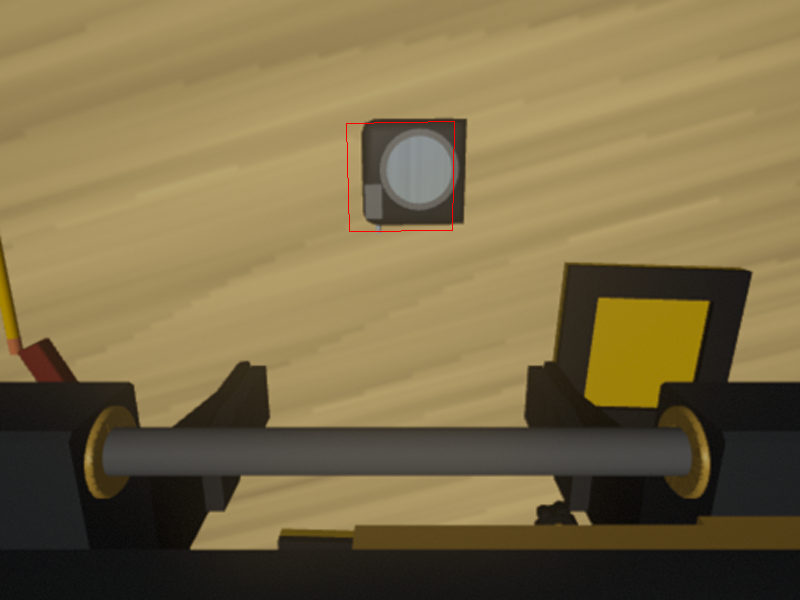

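The tape's top face spans about (362–467, 119–224), centre (414,172), which is 14 px from the estimate. Its yaw agrees.

```bash
python3 - <<'E'
from h import *
o=status.get_obs(); s=imaging.snapshot("wrist"); C=cam(s,o)
W=unproj(rs([(362,120),(467,119),(464,223),(363,224)]),.036,C); print(rect(W),W.mean(0)); t=W.mean(0)[:2].round(4)
d=W[2]-W[1]; print(np.degrees(np.arctan2(d[1],d[0])))
# tray as seen here
T=unproj(rs([(597,297),(709,300)]),.008,C);print("tray inner far edge",T)
k=np.array([.5085,.4065])
plan([[(*t,.1,75),(*t,.02,75)],[(*t,.14,75),(*k,.14,72.5)]])
E
```

```text
(array([346.4, 283.4]), array([60.8, 59.1]), 75.0) [0.34648797 0.28362775 0.036     ]
-15.143780934495343
tray inner far edge [[0.46026387 0.38298907 0.008     ]
 [0.48279701 0.45616183 0.008     ]]
0 (np.float64(0.3465), np.float64(0.2836), 0.1, 75) turn [-0.0, 0.0, -0.5] shift [0.0656, 0.0092, 0.099]
0 (np.float64(0.3465), np.float64(0.2836), 0.02, 75) turn [-0.0, 0.0, -0.5] shift [0.0656, 0.0092, 0.179]
1 (np.float64(0.3465), np.float64(0.2836), 0.14, 75) turn [0.0, 0.0, 0.0] shift [0.0, 0.0, -0.12]
1 (np.float64(0.5085), np.float64(0.4065), 0.14, 72.5) turn [0.0, 0.0, 2.5] shift [-0.1247, 0.1606, -0.12]
```

>>> {"name": "carry_out", "arguments": {
  "moves": [
    [[0, 0, -0.5], [0.04, 0.006, 0], 0],
    [[0, 0, -0.5], [0.0656, 0.0092, 0.02], 0],
    [[0, 0, -0.5], [0.0656, 0.0092, 0.075], 0],
    [[0, 0, -0.5], [0.0656, 0.0092, 0.125], 0],
    [[0, 0, -0.5], [0.0656, 0.0092, 0.165], 0],
    [[0, 0, -0.5], [0.0656, 0.0092, 0.178], 0],
    [[0, 0, -0.5], [0.0656, 0.0092, 0.179], 0],
    [[0, 0, -0.5], [0.0656, 0.0092, 0.179], 255],
    [[0, 0, -0.5], [0.0656, 0.0092, 0.179], 255],
    [[0, 0, -0.5], [0.0656, 0.0092, 0.179], 255],
    [[0, 0, -0.5], [0.0656, 0.0092, 0.179], 255],
    [[0, 0, -0.5], [0.0656, 0.0092, 0.179], 255]
  ],
  "force": 40
}}

```text
time: 26.0
position: [0.3465, 0.2846, 0.0207]
tcp_rot: [0.408, 3.114, -0.001]
contact_force: [-0.6, -2.2, 7.1]
grip_width: 0.0618
finger_force: 40.0
```

>>> {"name": "carry_out", "arguments": {
  "moves": [
    [[0, 0, 0], [0, 0, 0], 255],
    [[0, 0, 0], [0, 0, 0], 255],
    [[0, 0, 0], [0, 0, -0.02], 255],
    [[0, 0, 0], [0, 0, -0.06], 255],
    [[0, 0, 0], [0, 0, -0.11], 255],
    [[0, 0, 0], [0, 0, -0.12], 255],
    [[0, 0, 0], [0, 0, -0.12], 255]
  ]
}}

```text
time: 26.88
position: [0.3462, 0.2841, 0.1399]
tcp_rot: [0.408, 3.114, -0.001]
contact_force: [-0.2, -0.5, -2.3]
grip_width: 0.0617
finger_force: 40.0
```

>>> {"name": "carry_out", "arguments": {
  "moves": [
    [[0, 0, 0.5], [-0.03, 0.04, 0], 255],
    [[0, 0, 1], [-0.06, 0.08, 0], 255],
    [[0, 0, 2], [-0.09, 0.12, 0], 255],
    [[0, 0, 2.5], [-0.115, 0.15, 0], 255],
    [[0, 0, 2.5], [-0.125, 0.161, 0], 255],
    [[0, 0, 2.5], [-0.125, 0.161, 0], 255],
    [[0, 0, 2.5], [-0.125, 0.161, 0], 255],
    [[0, 0, 2.5], [-0.125, 0.161, 0], 255]
  ]
}}

```text
time: 27.88
position: [0.5073, 0.4073, 0.1402]
tcp_rot: [0.474, 3.105, -0.002]
contact_force: [0.1, 0.2, -1.6]
grip_width: 0.0618
finger_force: 40.0
```

```bash
python3 - <<'E'
from h import *
o=status.get_obs(); s=imaging.snapshot("wrist"); C=cam(s,o)
print(o["time"],o["position"],o["tcp_rot"])
im=cv2.resize(s["color"],(800,600),interpolation=cv2.INTER_CUBIC)
draw(im,C,box(62,60),[.509,.407],-17.5,.014)
draw(im,C,box(41,39),[.509,.407],-17.5,.014)
cv2.imwrite("pics/w9.png",im)
plan([[(.509,.407,.0285,72.5)]])
E
```

```text
27.875 [0.50733873 0.40734564 0.14018092] [ 4.74176103e-01  3.10549723e+00 -1.77971321e-03]
0 (0.509, 0.407, 0.0285, 72.5) turn [-0.0, 0.0, 0.1] shift [-0.0014, 0.0001, 0.1119]
```

View pics/w9.png

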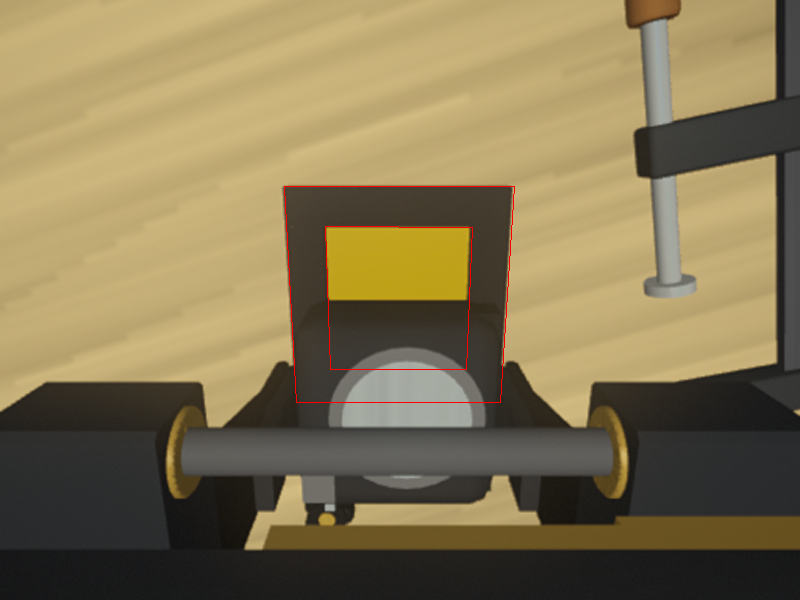

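The overlay fits the tape tray exactly and the tape is centred and aligned. I'll lower it, release and lift.

>>> {"name": "carry_out", "arguments": {
  "moves": [
    [[0, 0, 0], [-0.0014, 0, 0.03], 255],
    [[0, 0, 0], [-0.0014, 0, 0.065], 255],
    [[0, 0, 0], [-0.0014, 0, 0.092], 255],
    [[0, 0, 0], [-0.0014, 0, 0.102], 255],
    [[0, 0, 0], [-0.0014, 0, 0.108], 255],
    [[0, 0, 0], [-0.0014, 0, 0.1115], 255],
    [[0, 0, 0], [-0.0014, 0, 0.112], 255],
    [[0, 0, 0], [-0.0014, 0, 0.112], 255]
  ]
}}

```text
time: 28.92
position: [0.5099, 0.408, 0.0289]
tcp_rot: [0.475, 3.105, 0.001]
contact_force: [0.2, 0.0, -1.0]
grip_width: 0.0613
finger_force: 40.0
```

>>> {"name": "carry_out", "arguments": {
  "moves": [
    [[0, 0, 0], [0, 0, 0], 0],
    [[0, 0, 0], [0, 0, 0], 0],
    [[0, 0, 0], [0, 0, 0], 0],
    [[0, 0, 0], [0, 0, 0], 0],
    [[0, 0, 0], [0, 0, 0], 0],
    [[0, 0, 0], [0, 0, -0.02], 0],
    [[0, 0, 0], [0, 0, -0.07], 0],
    [[0, 0, 0], [0, 0, -0.13], 0],
    [[0, 0, 0], [0, 0, -0.19], 0],
    [[0, 0, 0], [0, 0, -0.2], 0],
    [[0, 0, 0], [0, 0, -0.2], 0]
  ]
}}

```text
time: 30.3
position: [0.5097, 0.4079, 0.2296]
tcp_rot: [0.475, 3.104, 0.002]
contact_force: [-0.2, -0.6, -0.7]
grip_width: 0.0873
finger_force: 0.0
```

```bash
python3 - <<'E'
from h import *
o=status.get_obs(); s=imaging.snapshot("wrist"); S=imaging.snapshot("side"); t=imaging.snapshot("top")
rz=lambda a,k:cv2.resize(a,k,interpolation=cv2.INTER_CUBIC)
a=rz(t["color"][105:235,90:420],(800,315)); b=np.hstack([rz(S["color"][100:330,130:360],(400,285)),rz(s["color"],(400,285))])
cv2.imwrite("pics/fin.png",np.vstack([a,b]))
E
```

```text
(no output)
```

View pics/fin.png

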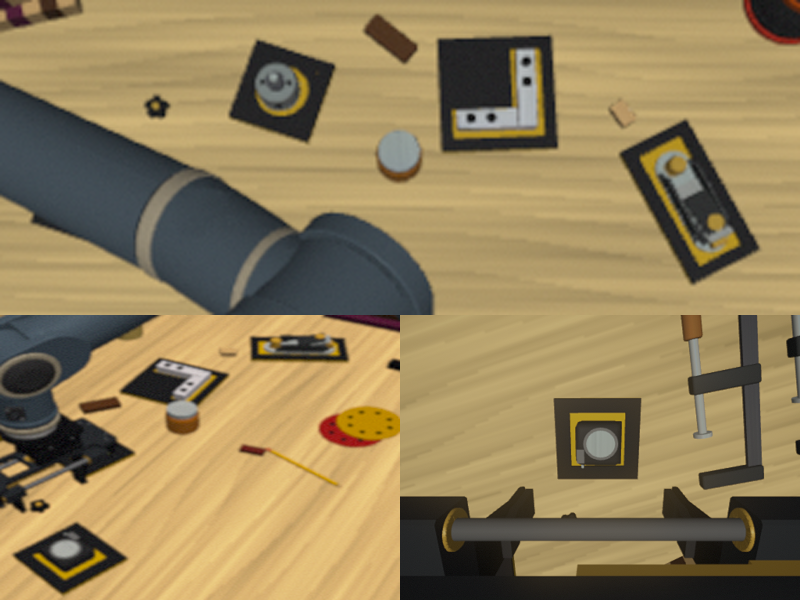

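Everything looks seated. The saw and tape appear offset, which may be parallax, so I'll overlay the expected outlines to check.

```bash
python3 - <<'E'
from h import *
o=status.get_obs(); s=imaging.snapshot("wrist"); t=imaging.snapshot("top")
rz=lambda a:cv2.resize(a,(800,600),interpolation=cv2.INTER_CUBIC)
a=rz(t["color"]);C=cam(t)
draw(a,C,circ(28.5),[.657,.149],0,.049); draw(a,C,circ(28.5),[.657,.149],0,.008,(255,0,0))
draw(a,C,[(-42,-25),(42,-25),(42,25),(-42,25)],[.5115,-.4105],28.1,.04)
draw(a,C,[(-55,-55),(55,-55),(55,-29),(-29,-29),(-29,55),(-55,55)],[.658,-.1485],2.7,.03)
b=rz(s["color"]);D=cam(s,o)
draw(b,D,box(31,31),[.509,.407],-17.5,.044)
def crop(im,u,v,w,h,k): return cv2.resize(im[v:v+h,u:u+w],k,interpolation=cv2.INTER_CUBIC)
cv2.imwrite("pics/fin2.png",np.vstack([np.hstack([crop(a,270,170,110,82,(400,300)),crop(a,530,230,110,115,(400,300))]),np.hstack([crop(a,410,175,100,100,(400,300)),crop(b,290,150,220,180,(400,300))])]))
E
```

```text
(no output)
```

View pics/fin2.png

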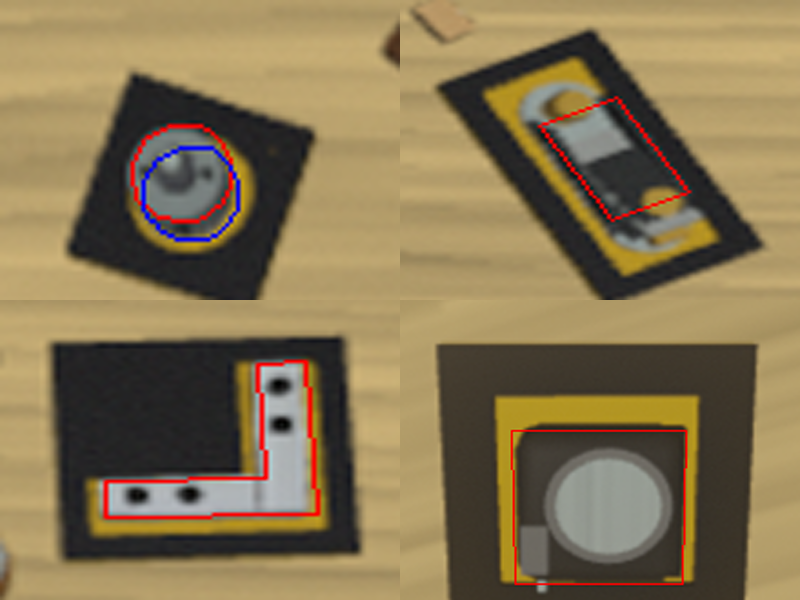

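All four tools match their expected outlines within a few mm and lie inside their cut-outs. The jar is still where it stood, so I'm handing in.

```bash
python3 -c "
from station import ticket
print(ticket.job_done())"
```

```text
the job is handed in; nothing more can be done
None
```

I put all four tools into their own foam trays at about 30 s of the 115 s limit, left the jar where it stood, and handed the job in; final pictures showed each tool within a few mm of its tray centre, but no verdict came back.

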